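# Switch on the kiln at its guarded toggle

## Task

Switch the kiln on at the grey switch box whose toggle lies under a hinged metal guard: lift the guard by its lip with a finger and swing it back until it stays open by itself, flip the toggle beneath fully over, away from the robot, then tip the guard forward again so that it drops shut over the toggle. Only push, gently, with the fingers: pinch and lift nothing, and do not press the guard down at the end, let it fall. Leave the bare toggle on the other grey box as it is, and do not move anything else on the bench.

Things in the scene. Friction and masses are not known exactly. Their poses are not given: they have to be found in the camera images.
- kiln_box: grey switch box, 150 (x) x 110 (y) x 55 (z) mm, fixed to the bench; carries the guarded toggle. Origin at the centre of its underside; x points from its robot side to its far side (turned up to 0.5 rad from straight ahead), y to its left, z up. All box offsets below are in this frame
- guard (a joint): angle of the guard: 0 shut, grows as its robot-side end is raised and swung back, stop at 1.5. It balances at about 0.95 rad: beyond that it falls open onto its stop and stays, below it falls shut by itself in well under a second. It weighs about 60 g and its hinge is light: 1 N at the lip, directed up and away from the robot, raises it, while a level push may jam
- guard_hinge (a point): middle of the guard's hinge axis, along the box's y at x = +35, z = 62 mm of the box, between two small ears 72 mm apart over the outside that reach z = 70 mm. It does not move as the guard turns; its axes turn with the guard
- guard_lip (a point): centre line of the 9 mm rolled edge of the guard's finger lip: x = -65, z = 126 mm of the box when shut. The lip, 40 mm wide, slopes 45 degrees up and towards the robot from the top of the hood's robot-side end, so a forward-tilted finger goes under it. The edge opens on an arc of 119 mm about the hinge, starting steeply up; fully open it is the farthest part of the guard, at x = +92, z = 166 mm
- guard_mid (a point): middle of the top face of the guard's hood: aluminium, 56 mm wide, walls 3 mm; shut, it reaches from the hinge to x = -40 mm of the box, and from z = 75 to 100 mm. Fully open the hood stands upright above the hinge, up to z = 140 mm, nowhere nearer the robot than x = +30 mm of the box
- toggle (a joint): angle of the kiln's toggle, under the guard: 0 off (leans to the robot side of the box), 0.9 on (leans to the far side), with stops at both; starts within 0.06 of off. Stays where it is left; about 1.2 N at its tip moves it
- toggle_tip (a point): centre of the 11 mm ball at the end of the kiln's steel toggle. It pivots at x = -16, y = 0, z = 58 mm of the box, 28 mm below the ball: the ball is at x = -28 mm (off) or -4 mm (on), z = 83 mm, and at most z = 86 mm half-way, so the ball's top stays below z = 92 mm
- fan_box: the other grey switch box, same size and frame, fixed, with a bare toggle of the same kind and no guard. The two boxes may stand either way round, left and right
- fan_toggle_tip (a point): centre of the ball at the end of the bare toggle of the other box, which may start either way; leave it as it is
- glaze_jar: closed glaze jar, 52 mm across, 75 mm tall, standing between the two switch boxes; origin at the centre of its underside
- mug: white mug, 76 mm across, 85 mm tall, at the left; origin at the centre of its underside
- bowl: small terracotta bowl, 110 mm across, 45 mm tall, beyond the boxes; origin at the centre of its underside
- spatula: spatula lying on the bench at the right; origin on its length, at its underside
- brush: brush lying on the bench at the left; origin on its length, at its underside
- notebook: notebook 150 x 105 x 14 mm lying at the right; origin at the centre of its underside
- stamp: turned wooden clay stamp, 36 mm across, 60 mm tall, standing between the two boxes; origin at the centre of its underside

How it is judged (in metres and radians):
On the way, in this order (a step that is already met when the one before it is completed fails the run):
1. the guard is swung back past its balance with the toggle still off (value of joint guard above 1.1 rad and value of joint toggle below 0.3 rad), for 0.2 s.
2. the toggle is flipped on with the guard open (value of joint toggle above 0.75 rad and value of joint guard above 0.8 rad), for 0.2 s.
3. the guard has dropped shut over the toggle (value of joint guard below 0.05 rad and value of joint toggle above 0.75 rad), for 0.2 s.
At the end, for the whole second after the job is handed in: The guard is shut (below 0.05 rad) and at rest, the kiln's toggle is on (above 0.75 of 0.9 rad), the other toggle's tip is within 6 mm and every loose thing within 20 mm of where it started (all of step 3 and velocity of joint guard between -0.05 and 0.05 rad/s and distance of fan_toggle_tip from where it was at the start of the episode below 0.006 m and distance of each of glaze_jar, mug, bowl, spatula, brush, notebook, stamp from where it was at the start of the episode below 0.02 m); the robot touches nothing.
It fails at once if the bare toggle of the other box is moved (distance of fan_toggle_tip from where it was at the start of the episode above 0.006 m).
It fails at once if a loose thing on the bench is lifted or shifted by more than 20 mm (distance of any of glaze_jar, mug, bowl, spatula, brush, notebook, stamp from where it was at the start of the episode above 0.02 m).
It fails at once if the guard or the toggle is pinched or forced (more than 30 N from the fingers) (contact force between the fingers and guard above 30 N or contact force between the fingers and toggle above 30 N).
It fails at once if the almost shut guard is pressed down with more than 4 N instead of being left to fall (value of joint toggle above 0.75 rad and value of joint guard below 0.35 rad and contact force between the fingers and guard above 4 N).
It also fails if it takes over 59 s, if anything falls off the work surface, if the arm or the gripper's body presses on something with over 40 N, if the wrist force passes 120 N, or if a joint passes its speed limit or range.

## Robot

A 6-joint arm with a two-finger parallel gripper is mounted at the origin on the work surface. World frame = base frame: x ahead of the robot, y to its left, z up, the work surface at z = 0. Lengths are in mm, angles in rad, forces in N, time in s.
With the tool pointing down it reaches from about 275 to 1000 mm from the base axis. Payload 8.4 kg.
Tool frame: the origin (TCP) lies on the centre line of the jaws, within the pads' length; the fingertips stand r.tip_reach ahead of it and the grasp point (between the pads) lies 11 mm behind it (r.tip_reach is the distance from the TCP to the fingertips, in mm); z points along the fingers, y is the line along which they close (so a half turn about z gives the same grasp; the last joint's range is limited). The gripper opens to 85 mm and grips with 20 to 120 N. Pads are 22 mm wide; open, the fingers measure 114 mm over their backs; the gripper's body (76 mm by 85 mm) begins 54 mm behind the grasp point. The pads swing forward as they close: fully open they stand 13 mm farther back than shut.
Start: joints at [-1.2, 0.353, 1.633, -0, 1.155, -0.002], TCP at [227.639, -582.072, 206.181] pointing down, gripper open.
Joint ranges: [-2.63, 2.63], [-0.92, 2.1], [0.06, 2.66], [-1.3, 4.44], [0, 2.69], [-3.02, 3.02]. Speed limits (rad/s): [2.22, 2.22, 2.79, 3.14, 3.14, 3.14].

## Interface

Orientations are given as [roll, pitch, yaw] about the fixed x, y, z axes, in that order (R = Rz(yaw) Ry(pitch) Rx(roll)).
In Python, from rig import r gives the robot as it stands.
- The arm moves only by the tool carry_out, never from a script. Its argument "targets" is a list of rows, each an object with "dp": the shift along the tool's x, y, z in mm, a list of three; "yaw": the turn about the tool's z in degrees. A call has 1 to 12 rows; each row is the pose to reach, as a shift and turn from the pose commanded when the call began, along the tool's axes at that moment; what a row does not reach only later rows make up. A row lasts 1/8 s, in which the tool goes at most 62.5 mm and 10.7 degrees, less where a joint would pass 70% of its speed; a pose out of reach is approached as far as the arm can. A call with a gripper value outside its range is refused whole. "fingers" is the opening, from -1 (shut) to 1 (fully open), so that 0 is half open, set as the call begins (left out, the last holds). The fingers move at their own pace and stop on an object; "grip_force" is the grip in N (left out, the last holds). Time passes only in rows, so rows that repeat a pose let the fingers close. It gives the time, the measured TCP pose, the force, the opening and the grip force at its end, in the units of the state.
- r.sense(): the state, without advancing time (a new reading comes with each control period).
- r.grab_frame(name): name is "side" or "top"; returns the picture (384x512x3 uint8, red, green, blue); there is no depth.
- r.get_calibration(name): a dict with "fx", "fy", "cx", "cy" (pixels), "rvec" (rotation vector, rad) and "tvec" (3), from world to camera coordinates, as OpenCV has them. Camera axes: x right, y down, z forward; pixel columns grow to the right and rows downward; lengths in mm; the calibration is good to about 2 mm. A picture is of the moment at which its call begins. get_calibration takes no time and is no camera call.
- r.sign_off(): hands the job in; it is judged then, once.
The state is a dict: "clock": time; "qpos": joint angles; "qvel": joint speeds; "joint_efforts": joint torques, N m; "eef_pos": TCP position; "tcp_rot": TCP orientation; "contact_force": force on the tool from outside, world axes, zero at the start; "wrist_torque": the same for the moment, N m; "opening": opening from 0.0 (shut) to 1.0 (fully open); "grasp_force": force on a finger pad.
Only numpy, scipy, OpenCV 4.12 (cv2) and the standard library are available. Lean on these libraries where they do the work, as an engineer would, in place of code of your own. Each camera call takes 0.05 s, during which the arm holds its last target. There are 200 camera calls.

## Working session

There is one attempt and no reset: what is moved stays moved. The work goes in short steps, Python scripts to look and compute and a tool call to move; the robot and the scene stay as the last step left them, time stands still between calls to the robot, and variables do not carry over. Pictures are saved under pics/ and viewed, at most 10 in all, crops included, and the job is handed in when it is done.

Besides the shell and the picture viewer there is one more tool, called after ">>>" as name(argument=value, ...) on one line, values as JSON. carry_out: Moves the arm, as the interface text tells. Its arguments: {"type":"object","properties":{"targets":{"type":"array","items":{"type":"object","properties":{"dp":{"type":"array","items":{"type":"number"}},"yaw":{"type":"number"}}}},"fingers":{"type":"number"},"grip_force":{"type":"number"}},"required":["targets"]}

```bash
mkdir -p pics; ls; python3 - <<'E'
from rig import r
import cv2
for n in("top","side"):
    cv2.imwrite(f"pics/{n}0.png",cv2.resize(r.grab_frame(n)[:,:,::-1],(800,600),interpolation=cv2.INTER_CUBIC)); print(r.get_calibration(n))
print(r.sense(),r.tip_reach)
E
```

```text
pics
{'fx': 452.5412203098856, 'fy': 452.5412203098856, 'cx': 255.04679976502104, 'cy': 189.7493834816702, 'rvec': array([ 2.09185617, -2.14672992,  0.17186369]), 'tvec': array([  11.2379416 ,  526.02600231, 1235.58088289])}
{'fx': 392.492456834575, 'fy': 392.492456834575, 'cx': 253.82350936102398, 'cy': 194.79748152770455, 'rvec': array([ 2.40059646, -0.11970965,  0.04967406]), 'tvec': array([-511.04807404,  110.31714945, 1103.41076907])}
{'clock': 0.1, 'qpos': array([-1.20040237e+00,  3.53598106e-01,  1.63403605e+00, -1.29497357e-05,
        1.15519246e+00, -2.39930004e-03]), 'qvel': array([-0.00059485, -0.00126749, -0.00131757,  0.00032719,  0.00077151,
       -0.00065265]), 'joint_efforts': array([ 9.03835898e-04, -6.06354547e+01, -3.42819464e+01,  9.12028008e-05,
        3.98654229e-03,  1.94205126e-05]), 'eef_pos': array([ 227.472426  , -581.65955513,  205.53491476]), 'tcp_rot': array([-3.14035866e+00,  8.88021829e-06,  3.72798501e-01]), 'contact_force': array([-0.39407329,  0.05255256, -0.76500961]), 'wrist_torque': array([0.00908417, 0.03596752, 0.00469838]), 'grasp_force': 0.0, 'opening': 1.0008139956813367} 8.0
```

View pics/top0.png

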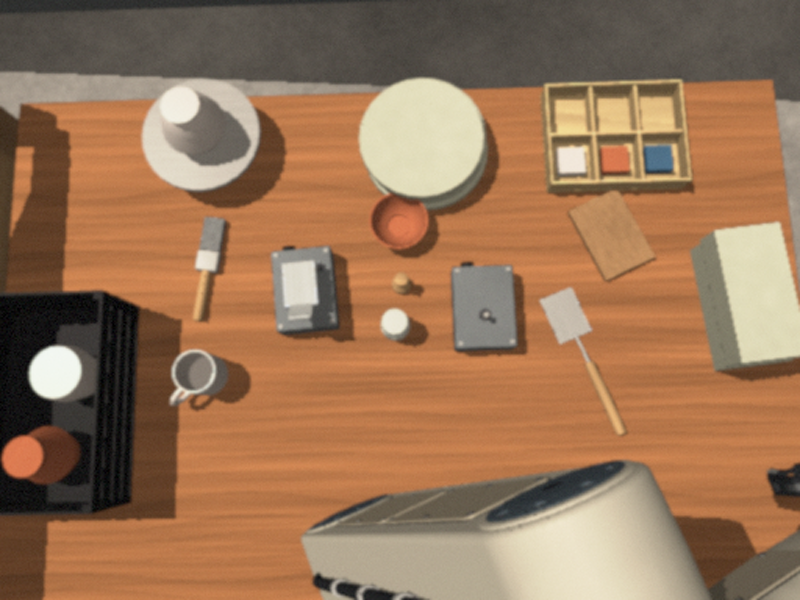

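View pics/side0.png

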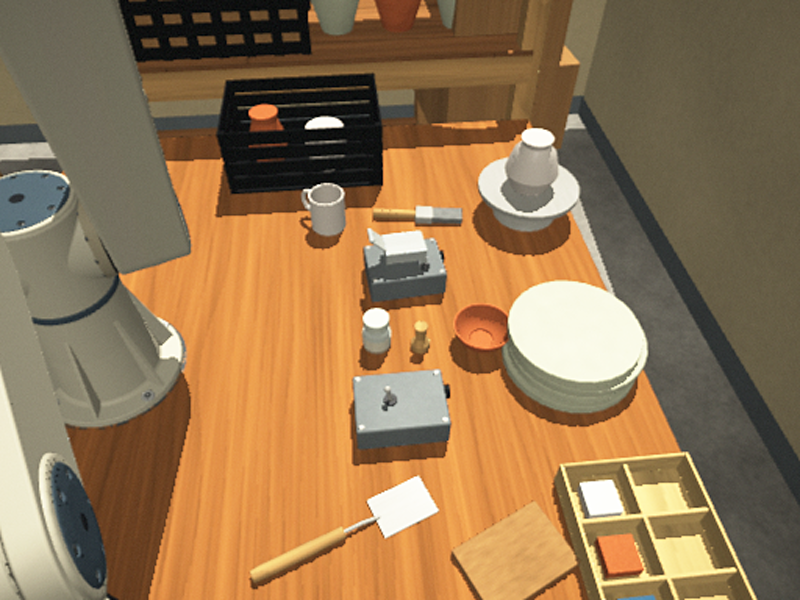

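The kiln box is on the left: its top corners in the top view are near (272,249), (329,246), (339,329) and (279,334). The fan box is on the right, with the jar and stamp between them. I'll take enlarged crops next.

```bash
python3 - <<'E'
import cv2,numpy as np
a=cv2.imread("pics/top0.png")[230:350,255:355]
b=cv2.imread("pics/side0.png")[215:315,350:460]
a=cv2.resize(a,None,fx=4,fy=4,interpolation=cv2.INTER_CUBIC);b=cv2.resize(b,None,fx=3.6,fy=3.6,interpolation=cv2.INTER_CUBIC)
c=np.zeros((480,800,3),np.uint8);c[:,:400]=a;c[:b.shape[0],400:400+b.shape[1]]=b
cv2.imwrite("pics/crop0.png",c)
E
```

```text
(no output)
```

View pics/crop0.png

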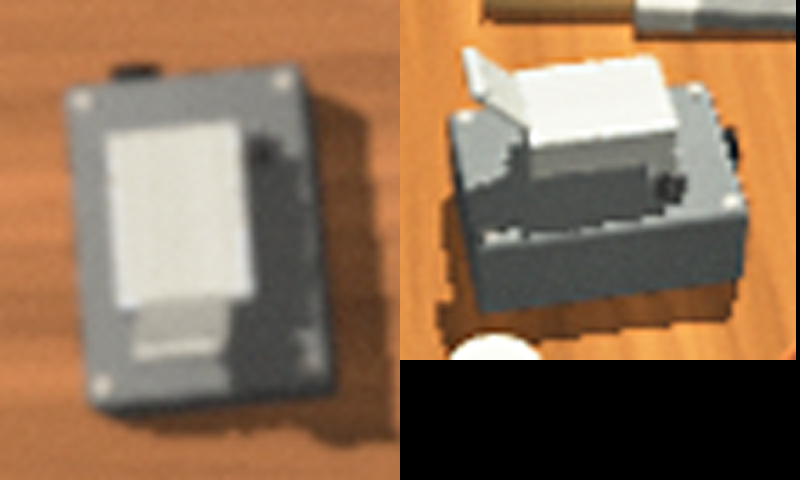

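```bash
cat > h.py <<'E'
from rig import r
import cv2,numpy as np
from scipy.optimize import least_squares
def o(p): return (np.array(p,float)+.5)/1.5625-.5   # 800px -> native
def proj(n,P):
    k=r.get_calibration(n);K=np.array([[k['fx'],0,k['cx']],[0,k['fy'],k['cy']],[0,0,1]])
    return cv2.projectPoints(np.array(P,float).reshape(-1,3),k['rvec'],k['tvec'],K,None)[0][:,0]
def ray(n,px,z):
    f=lambda q:(proj(n,[[q[0],q[1],z]])[0]-px)
    return least_squares(f,[500,0]).x
def w(p,b):
    x,y,a=p;b=np.array(b,float).reshape(-1,3);R=np.array([[np.cos(a),-np.sin(a),0],[np.sin(a),np.cos(a),0],[0,0,1]])
    return b@R.T+[x,y,0]
C=[[75,55,55],[75,-55,55],[-75,-55,55],[-75,55,55]]
E
python3 - <<'E'
from h import *
T=o(np.array([[66,90],[300,66],[332,392],[92,406]])/4+[255,230])
S=o((np.array([[703,87],[745,212],[475,240],[450,115]])-[400,0])/3.6+[350,215])
for nm,sel in(("both",3),("top",1),("side",2)):
    def f(p):
        e=[]
        if sel&1:e.append(proj("top",w(p,C))-T)
        if sel&2:e.append(proj("side",w(p,C))-S)
        return np.concatenate(e).ravel()
    s=least_squares(f,[600,150,0]);print(nm,s.x.round(3),s.fun.round(1))
    print(w(s.x,[-65,0,126]))
lip=o(np.array([176,353])/4+[255,230]);print("lip ray",ray("top",lip,126))
for n,q in(("mug",(195,362)),("jar",(395,320)),("stamp",(402,280)),("bowl",(400,222))):
    print(n,ray("top",o(q),70 if n in("mug","jar","stamp") else 40))
F=o(np.array([[452,267],[513,265],[517,348],[454,351]]));s=least_squares(lambda p:(proj("top",w(p,C))-F).ravel(),[600,-150,0]);print("fan",s.x,s.fun.round(1))
E
```

```text
both [5.43766e+02 1.67817e+02 7.20000e-02] [ 0.2 -0.4  1.  -0.3  0.1 -0.7 -0.6  0.9  0.4 -1.5  0.7  0.1 -0.5  1.2
 -1.1 -1.2]
[[478.93356685 163.14871803 126.        ]]
top [5.43439e+02 1.68254e+02 7.60000e-02] [-0.1 -0.2  0.7 -0.3  0.  -0.7 -0.6  1.1]
[[478.62832643 163.30116205 126.        ]]
side [5.44095e+02 1.66784e+02 6.40000e-02] [ 0.7 -1.2  0.7  0.5 -0.6  1.3 -0.8 -1.1]
[[479.22773915 162.63392942 126.        ]]
lip ray [479.51272596 166.59009036]
mug [415.15846948 359.23304148]
jar [480.39723141   4.98932683]
stamp [552.34840207  -9.2092213 ]
bowl [668.74097245  -7.92392629]
fan [ 5.01264783e+02 -1.54813570e+02 -1.89689501e-03] [-0.1  0.2 -0.3  0.5 -0.1  0.2  0.5 -0.8]
```

```bash
cat >> h.py <<'E'
from scipy.spatial.transform import Rotation as Ro
B=[543.7,167.8,0.073]
def dp(b,yaw=B[2]+np.pi/2):
    s=r.sense();R=Ro.from_euler('xyz',s['tcp_rot']);t=w(B,b)[0]
    print("clock",s['clock'],"F",s['contact_force'].round(1),"dp",(R.inv().apply(t-s['eef_pos'])).round(1),"yaw deg",np.degrees(-(yaw-s['tcp_rot'][2])).round(1))
E
python3 -c "
from h import *
dp([-155,1,200])"
```

```text
clock 0.1 F [-0.4  0.1 -0.8] dp [ 419.7 -629.5    6.3] yaw deg -72.8
```

>>> carry_out(targets=[{"dp": [20,-30,0],"yaw": -5},{"dp": [55,-82,0],"yaw": -12},{"dp": [88,-132,0],"yaw": -20},{"dp": [121,-182,0],"yaw": -28},{"dp": [154,-231,0],"yaw": -36},{"dp": [187,-281,0],"yaw": -44},{"dp": [220,-330,0],"yaw": -52},{"dp": [253,-380,0],"yaw": -60},{"dp": [286,-430,0],"yaw": -66},{"dp": [319,-479,0],"yaw": -70},{"dp": [352,-529,0],"yaw": -73},{"dp": [380,-570,0],"yaw": -73}], fingers=1)

```text
clock: 1.6
eef_pos: [373.9, 89.4, 206.3]
tcp_rot: [3.141, -0.0, 1.649]
contact_force: [1.3, -0.3, 0.9]
opening: 1.002
grasp_force: 0.0
```

```bash
python3 -c "
from h import *
dp([-155,1,150])"
```

```text
clock 1.6 F [ 1.3 -0.3  0.9] dp [66.7 20.4 56.3] yaw deg 0.3
```

>>> carry_out(targets=[{"dp": [45,12,20],"yaw": 0.3},{"dp": [66,20,50],"yaw": 0.3},{"dp": [66,20,85],"yaw": 0.3},{"dp": [66,20,106],"yaw": 0.3},{"dp": [66,20,106],"yaw": 0.3}])

```text
clock: 2.22
eef_pos: [387.4, 154.0, 98.9]
tcp_rot: [-3.138, 0.001, 1.642]
contact_force: [-0.1, -0.2, 1.0]
opening: 1.001
grasp_force: 0.0
```

```bash
python3 - <<'E'
from h import *
dp([-126.5,1,100])
s=r.sense()
a=cv2.resize(r.grab_frame("top")[120:260,150:290,::-1],(400,400),interpolation=cv2.INTER_CUBIC)
b=cv2.resize(r.grab_frame("side")[70:220,150:300,::-1],(400,400),interpolation=cv2.INTER_CUBIC)
cv2.imwrite("pics/a1.png",np.hstack([a,b]))
for P in(s['eef_pos'],w(B,[-98+0,1,92])[0],w(B,[-98,1,105])[0]): print(((proj("side",P)[0]-[150,70])*400/150+[400,0]).round(),((proj("top",P)[0]-[150,120])*400/140).round())
E
```

```text
clock 2.225 F [-0.1 -0.2  1. ] dp [ 3.4 30.4 -1.2] yaw deg -0.1
[550. 245.] [136. 340.]
[603. 241.] [128. 279.]
[602. 232.] [126. 277.]
```

View pics/a1.png

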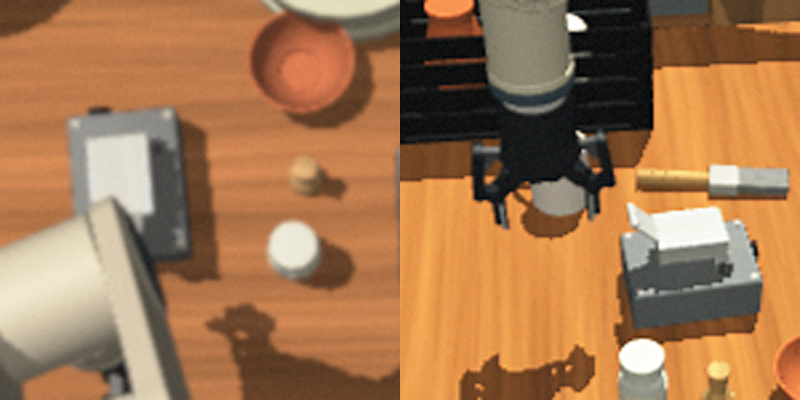

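```bash
python3 - <<'E'
from h import *
s=r.sense();im=r.grab_frame("side");x0,y0=165,90;k=6
b=cv2.resize(im[y0:y0+90,x0:x0+110,::-1],None,fx=k,fy=k,interpolation=cv2.INTER_CUBIC)
R=Ro.from_euler('xyz',s['tcp_rot'])
L=[[0,0,0],[0,50,8],[0,50,-5],[0,-50,-5],[0,57,-40],[0,-57,-40]]
pts=[s['eef_pos']+R.apply(l) for l in L]+list(w(B,[[-65,0,126],[-65,20,126],[-65,-20,126],[-75,-55,55],[35,28,75]]))
for i,p in enumerate(pts):
    q=((proj("side",p)[0]+.5-[x0,y0])*k-.5).astype(int); cv2.circle(b,tuple(map(int,q)),3,(0,0,255) if i<6 else (0,255,0),-1); cv2.putText(b,str(i),tuple(map(int,q+4)),0,.5,(0,255,255))
cv2.imwrite("pics/a2.png",b)
E
```

```text
(no output)
```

View pics/a2.png

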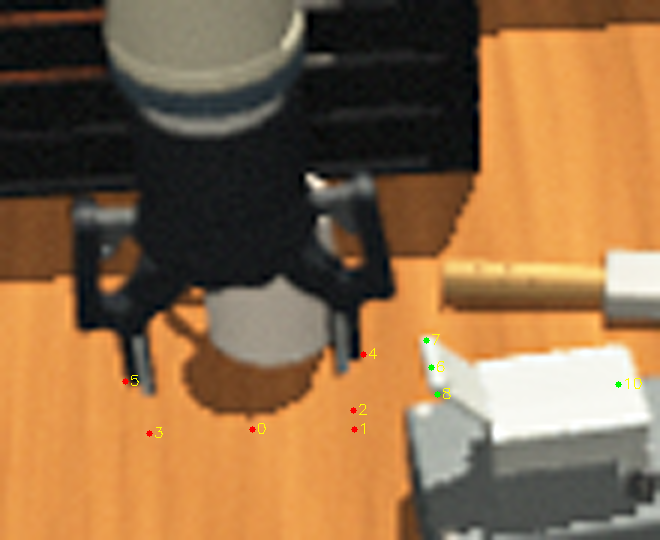

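The green scene points project well. The fingertips, near (150,390) and (345,370), appear about 40 px (crop) higher than the TCP projection predicts. I'll go lower and come close to the lip for a direct comparison.

>>> carry_out(targets=[{"dp": [3,0,12]},{"dp": [3,10,19]},{"dp": [3,20,19]},{"dp": [3,27,19]},{"dp": [3,27,19]}])

```text
schema error: expected keys dp, yaw
```

```bash
python3 - <<'E'
from h import *
dp([-125,1,80])
s=r.sense();im=r.grab_frame("side");x0,y0=180,90;k=7
b=cv2.resize(im[y0:y0+85,x0:x0+110,::-1],None,fx=k,fy=k,interpolation=cv2.INTER_CUBIC)
cv2.imwrite("pics/a3.png",b)
R=Ro.from_euler('xyz',s['tcp_rot'])
for l in [[0,50,8],[11,50,-5],[-11,50,-5],[0,0,-100]]: print(l,((proj("side",s['eef_pos']+R.apply(l))[0]+.5-[x0,y0])*k).round())
E
```

```text
clock 2.375 F [ 0.4 -0.1  0.6] dp [ 2.9 29.8 21. ] yaw deg -0.1
[0, 50, 8] [310. 501.]
[11, 50, -5] [305. 461.]
[-11, 50, -5] [311. 496.]
[0, 0, -100] [169. 314.]
```

View pics/a3.png

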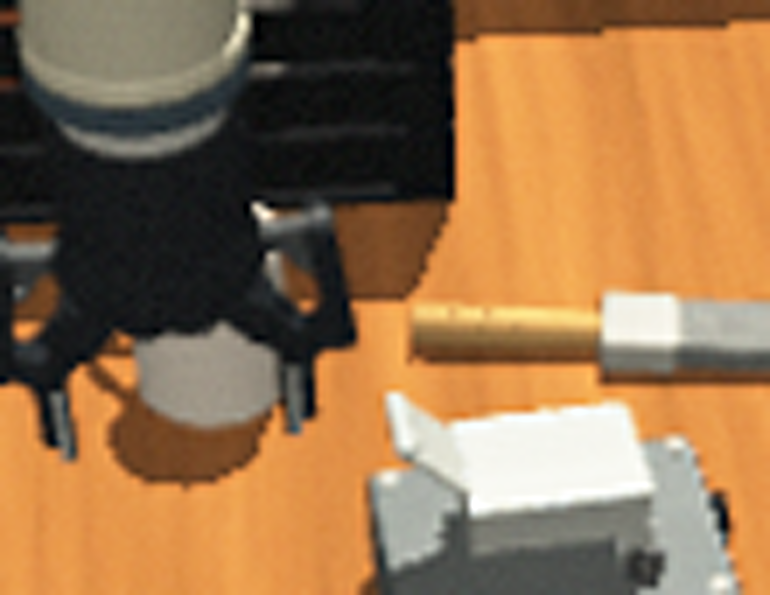

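That move was refused because the yaw key was missing, so the pose is unchanged. I'll check the tool offset in the top view before going on.

```bash
python3 - <<'E'
from h import *
s=r.sense();R=Ro.from_euler('xyz',s['tcp_rot']);out=[]
L=[[0,0,0],[11,50,8],[-11,50,8],[-38,42,-43],[38,42,-43],[-38,-42,-43],[0,60,-50],[0,0,-150]]
for n,x0,y0 in(("top",165,165),("side",150,80)):
    im=cv2.resize(r.grab_frame(n)[y0:y0+150,x0:x0+100,::-1],None,fx=4,fy=4,interpolation=cv2.INTER_CUBIC)
    im=cv2.convertScaleAbs(im,alpha=1.5,beta=15)
    for i,l in enumerate(L):
        q=((proj(n,s['eef_pos']+R.apply(l))[0]+.5-[x0,y0])*4).astype(int);q=tuple(map(int,q));cv2.circle(im,q,2,(0,0,255),-1);cv2.putText(im,str(i),(q[0]+4,q[1]),0,.45,(0,255,255))
    out.append(im)
cv2.imwrite("pics/a4.png",np.hstack(out))
E
```

```text
(no output)
```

View pics/a4.png

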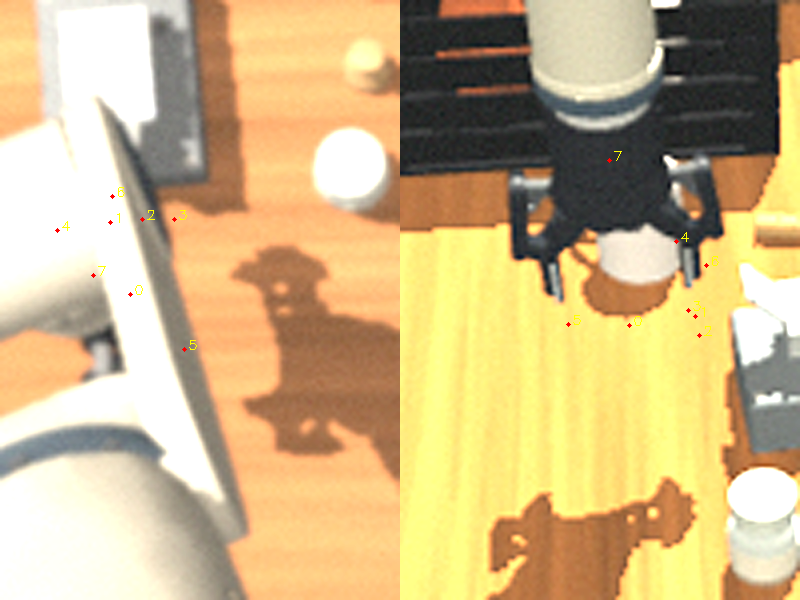

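```bash
python3 - <<'E'
from h import *
n=lambda x,y,o:np.array([x/4+o[0]-.5,y/4+o[1]-.5])
A=w(B,[-75,-55,55])[0];g=ray("top",n(243,212,(165,165)),0);d=(np.r_[g,0]-A)/55;print("light per mm",d, "corner px", ((proj("top",A)[0]+.5-165)*4))
s=r.sense()['eef_pos'];print("tcp",s)
for nm,sh,si in(("front",(232,268),(293,285)),("rear",(247,403),(158,298))):
    G=ray("top",n(*sh,(165,165)),0)
    f=lambda P:np.r_[(P-P[2]*-d)[:2]-G if 0 else (P+P[2]*d)[:2]-G,(proj("side",P)[0]-n(*si,(150,80)))*2.7]
    q=least_squares(f,s);print(nm,G,q.x.round(1),q.fun.round(1))
E
```

```text
light per mm [-0.32527906 -0.370287   -1.        ] corner px [206.99584599 178.09862185]
tcp [389.56485698 154.69361263 101.11490499]
front [414.46363132  95.59065323] [449.5 148.7 137.5] [-9.7  2.2 10.5  2.6]
rear [317.7442056   85.94331797] [353.6 139.8 141.7] [-10.3   1.4  10.9   2.3]
```

The fingertip shadows combined with the side view put the tips at z ≈ 135, roughly 35 mm above the reported TCP. I'll choose a height that is safe whether the tips are there or where the interface text puts them.

>>> carry_out(targets=[{"dp": [3,0,15],"yaw": 0},{"dp": [3,8,30],"yaw": 0},{"dp": [3,16,33],"yaw": 0},{"dp": [3,24,33],"yaw": 0},{"dp": [3,24,33],"yaw": 0}])

```text
clock: 3.15
eef_pos: [413.8, 159.4, 67.8]
tcp_rot: [3.14, -0.0, 1.641]
contact_force: [0.2, 0.5, 0.6]
opening: 1.001
grasp_force: 0.0
```

```bash
python3 - <<'E'
from h import *
dp([-125,1,68])
im=r.grab_frame("side");x0,y0=180,90;k=7
b=cv2.resize(im[y0:y0+85,x0:x0+110,::-1],None,fx=k,fy=k,interpolation=cv2.INTER_CUBIC)
cv2.imwrite("pics/a5.png",b)
E
```

```text
clock 3.15 F [0.2 0.5 0.6] dp [-0.1  5.2 -0.1] yaw deg -0.1
```

View pics/a5.png

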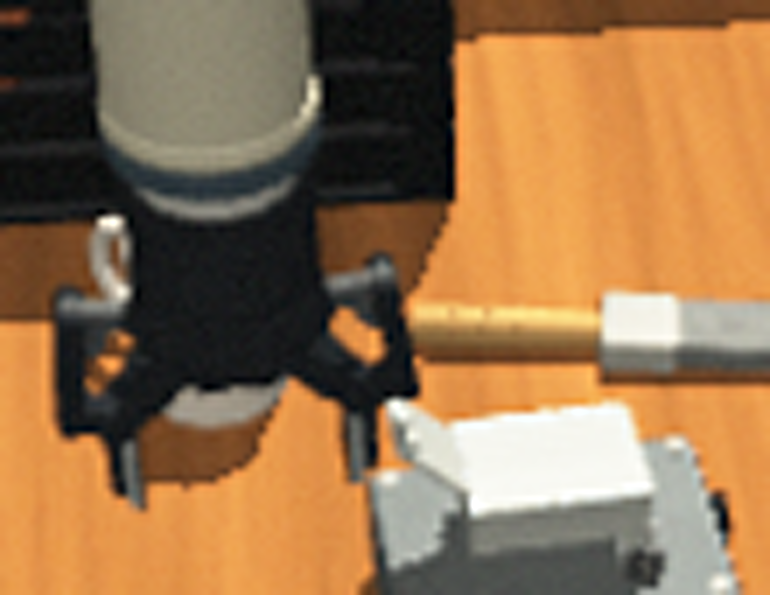

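The front fingertip, at (358,480), is about 21 mm below the lip edge at (395,425) and about 5 mm in front of it. The knuckle at (415,385) is above the lip. So the tip is about 37 mm above the reported TCP z. I'll start lifting along the arc.

>>> carry_out(targets=[{"dp": [0,3,0],"yaw": 0},{"dp": [0,6,-2],"yaw": 0},{"dp": [0,9,-6],"yaw": 0},{"dp": [0,12,-11],"yaw": 0},{"dp": [0,16,-16],"yaw": 0},{"dp": [0,20,-21],"yaw": 0},{"dp": [0,24,-26],"yaw": 0},{"dp": [0,24,-26],"yaw": 0}])

```text
clock: 4.2
eef_pos: [437.3, 161.1, 93.7]
tcp_rot: [3.14, -0.0, 1.642]
contact_force: [-0.1, 0.5, -0.3]
opening: 1.001
grasp_force: 0.1
```

```bash
python3 - <<'E'
from h import *
dp([-125,1,68])
im=r.grab_frame("side");x0,y0=180,90;k=7
b=cv2.resize(im[y0:y0+85,x0:x0+110,::-1],None,fx=k,fy=k,interpolation=cv2.INTER_CUBIC)
cv2.imwrite("pics/a6.png",b)
E
```

```text
clock 4.2 F [-0.1  0.5 -0.3] dp [ -0.1 -18.4  25.6] yaw deg -0.1
```

View pics/a6.png

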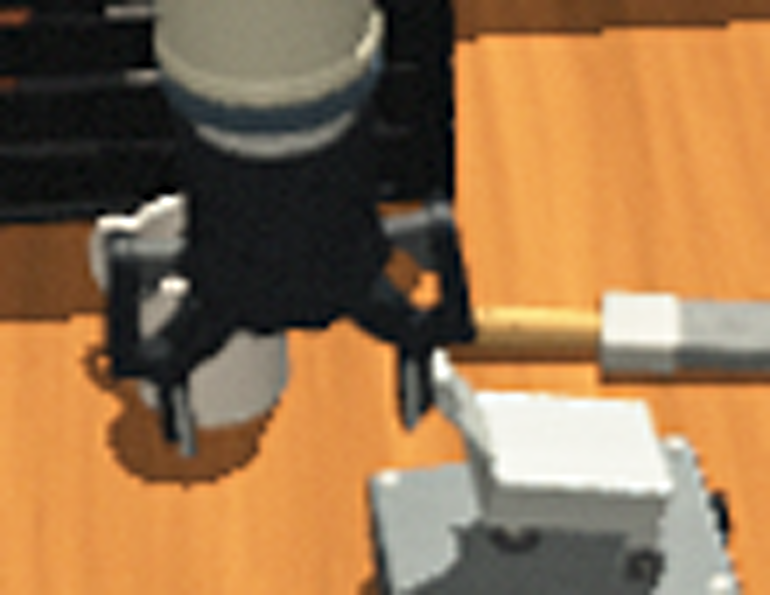

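The guard is lifting: the lip moved from row 395 to row 350, with the finger under it and negligible force. I'll continue the arc.

>>> carry_out(targets=[{"dp": [0,5,-6],"yaw": 0},{"dp": [0,14,-15],"yaw": 0},{"dp": [0,24,-24],"yaw": 0},{"dp": [0,35,-30],"yaw": 0},{"dp": [0,46,-34],"yaw": 0},{"dp": [0,58,-37],"yaw": 0},{"dp": [0,68,-38],"yaw": 0},{"dp": [0,78,-38],"yaw": 0},{"dp": [0,88,-38],"yaw": 0},{"dp": [0,98,-38],"yaw": 0},{"dp": [0,106,-38],"yaw": 0},{"dp": [0,106,-38],"yaw": 0}])

```text
clock: 5.75
eef_pos: [542.8, 168.4, 131.1]
tcp_rot: [3.141, -0.0, 1.641]
contact_force: [-0.2, 0.0, -0.5]
opening: 0.997
grasp_force: 0.0
```

>>> carry_out(targets=[{"dp": [0,0,-10],"yaw": 0},{"dp": [0,-30,-10],"yaw": 0},{"dp": [0,-80,-10],"yaw": 0},{"dp": [0,-130,-5],"yaw": 0},{"dp": [0,-130,0],"yaw": 0},{"dp": [0,-130,0],"yaw": 0}])

```text
clock: 6.5
eef_pos: [413.2, 159.5, 131.8]
tcp_rot: [3.14, -0.0, 1.642]
contact_force: [-0.3, 0.1, -0.6]
opening: 0.999
grasp_force: 0.0
```

```bash
python3 - <<'E'
from h import *
dp([-125,1,68])
im=r.grab_frame("side");cv2.imwrite("pics/b1.png",im[:,:,::-1])
def lum(P):
    p=proj("side",P)[0];return p.round(),im[int(p[1]+.5),int(p[0]+.5)]
print(lum(w(B,[-40,0,100])[0]),"open:",[lum(w(B,[x,y,z])[0]) for x,y,z in((92,0,166),(32,0,110),(50,-28,110))],"toggle",lum(w(B,[-28,0,83])[0]),lum(w(B,[-4,0,83])[0]))
g=im.mean(2).astype(int)
print("cols 252-300"); 
for row in range(140,190,2): print(row,' '.join('%3d'%v for v in g[row,224:300:2]))
E
```

```text
clock 6.5 F [-0.3  0.1 -0.6] dp [-0.3  5.6 63.9] yaw deg -0.1
(array([245., 156.]), array([194, 176, 160], dtype=uint8)) open: [(array([290., 134.]), array([246, 247, 239], dtype=uint8)), (array([269., 151.]), array([239, 162,  78], dtype=uint8)), (array([277., 157.]), array([125, 128, 118], dtype=uint8))] toggle (array([249., 160.]), array([165, 160, 144], dtype=uint8)) (array([257., 159.]), array([177, 182, 175], dtype=uint8))
cols 252-300
140 142 152  74 110 141 160 166 117  72  70  67  66  67  72  74  72  78  76  78  79  80 114 115 114 238 245 241 242 232 186 183 179 178 119 111 117 137 157
142 145 150 109 139 149 156 163 157 150 139 136 136 134 143 145 140 151 154 155 159 158  92 102 105 178 246 241 242 245 184 186 181 110  77  81  79 142 149
144 145 152 143 148 146 157 165 165 159 151 146 149 147 156 158 156 162 160 164 167 174  65  70  69 106 245 243 242 243 205 183  98  67  64  64  63 152 150
146 147 146 143 146 150 151 164 163 158 151 146 148 144 154 157 152 162 161 165 166 172 161 163 165 124 242 244 243 243 243 141 155 165 160 154 162 154 151
148 145 149 144 144 145 150 16
[... 2545 characters left out ...]
  75  76  78  74  74  73  70  72  71  73  74  68 135 151 154 153 157 153 152
182 150 139 147 147  90  75  54  81  80  73  72  73  77  76  77  75  74  76  77  74  75  75  74  75  76  73  75  73  71  71  66 140 146 156 156 162 155 152
184 152 137 149 146 102  69  61  77  76  74  77  75  76  78  75  73  81  78  76  74  75  75  75  73  71  73  71  74  73  72  65 144 143 156 155 156 156 154
186 150 144 150 143  99  71  66  69  72  73  71  73  75  72  76  73  76  72  76  77  76  74  74  74  75  73  71  73  73  73  77 141 140 148 155 157 159 156
188 153 138 150 144 138  66  72  73  74  73  74  73  75  76  75  75  74  72  75  73  71  74  73  75  74  74  64  74  71  72 136 142 141 142 156 155 157 153
```

The guard stands open: the lip is at (290,134) and the box top is visible. Next I'll lower the finger in front of the box and check its height with the last picture.

>>> carry_out(targets=[{"dp": [0,-12,25],"yaw": 0},{"dp": [0,-12,55],"yaw": 0},{"dp": [0,-12,85],"yaw": 0},{"dp": [0,-12,98],"yaw": 0},{"dp": [0,-12,98],"yaw": 0}])

```text
clock: 7.18
eef_pos: [400.9, 158.3, 32.8]
tcp_rot: [-3.14, 0.0, 1.641]
contact_force: [0.0, 0.2, 0.9]
opening: 1.0
grasp_force: 0.0
```

```bash
python3 - <<'E'
from h import *
dp([-142,1,33])
im=r.grab_frame("side");x0,y0=180,110;k=7
b=cv2.resize(im[y0:y0+85,x0:x0+112,::-1],None,fx=k,fy=k,interpolation=cv2.INTER_CUBIC)
for i,p in enumerate(w(B,[[-86,-10,70],[-86,-10,60],[-28,0,83],[-75,55,55],[-75,-55,55]])):
    q=tuple(int(v) for v in (proj("side",p)[0]+.5-[x0,y0])*k);cv2.circle(b,q,3,(0,0,255),-1)
cv2.imwrite("pics/a7.png",b)
E
```

```text
clock 7.175 F [0.  0.2 0.9] dp [ 0.1  1.2 -0.2] yaw deg -0.1
```

View pics/a7.png

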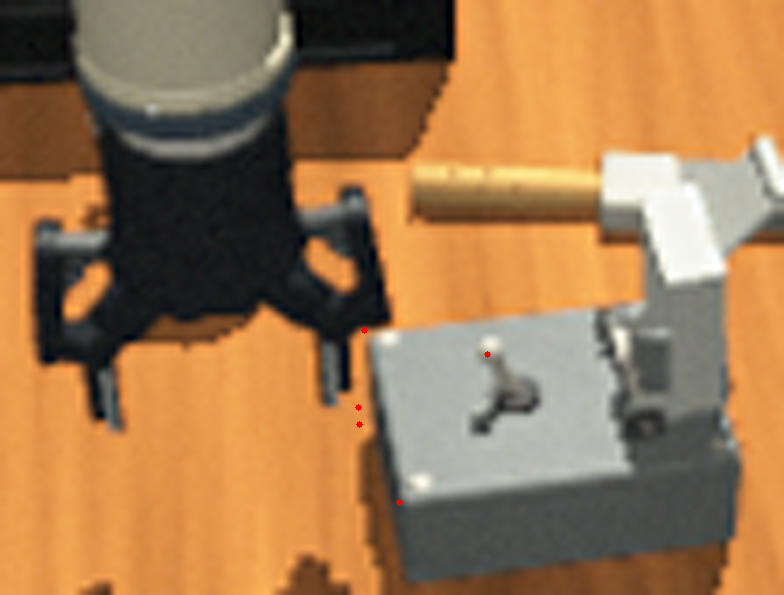

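The tip is about 15 mm below ball centre (z ≈ 67–72), above the box top and in line with the ball at (491,346). Now I'll push the toggle.

>>> carry_out(targets=[{"dp": [0,15,0],"yaw": 0},{"dp": [0,30,0],"yaw": 0},{"dp": [0,42,0],"yaw": 0},{"dp": [0,50,0],"yaw": 0},{"dp": [0,56,0],"yaw": 0},{"dp": [0,62,0],"yaw": 0},{"dp": [0,67,0],"yaw": 0},{"dp": [0,71,0],"yaw": 0},{"dp": [0,75,0],"yaw": 0},{"dp": [0,75,0],"yaw": 0}])

```text
clock: 8.48
eef_pos: [475.8, 163.7, 33.1]
tcp_rot: [3.141, -0.0, 1.642]
contact_force: [-0.3, 0.1, 0.2]
opening: 1.002
grasp_force: 0.0
```

>>> carry_out(targets=[{"dp": [0,2,0],"yaw": 0},{"dp": [0,4,0],"yaw": 0},{"dp": [0,4,0],"yaw": 0}])

```text
clock: 8.85
eef_pos: [479.4, 163.9, 33.1]
tcp_rot: [-3.141, 0.0, 1.642]
contact_force: [-0.9, -1.1, 0.4]
opening: 1.001
grasp_force: 0.4
```

```bash
python3 - <<'E'
from h import *
dp([-62,1,33])
im=r.grab_frame("side");g=im.mean(2).astype(int)
for row in range(148,178): print(row,' '.join('%3d'%v for v in g[row,236:272]))
E
```

```text
clock 8.85 F [-0.9 -1.1  0.4] dp [0.2 2.4 0.1] yaw deg -0.1
148  22  28  21  26  28  23  23  21  23  24  23  27  27  31  32  26  27  34  96 105  67  33  21  25  22  20 150 170 171 169 165 158 157 163 164 155
149  29  26  25  25  25  24  21  21  20  21  20  25  23  24  24  24  28  35  54  38  21  23  24  28  24  15 151 172 169 170 161 157 159 162 165 151
150  25  24  20  20  23  20  19  60  94  64  27  21  24  24  25  20  25  36  32  25  24  22  23  27  21  14 131 168 172 172 165 161 161 161 163 150
151  17  36  44  21   9  35  90 132 144 139  81  25  20  25  24  25  22  30  20  21  26  25  23  24  20  19 119 166 169 171 167 159 157 161 163 147
152 134 159 157 155 148 143 150 152 149 150 140  98  41  15  20  25  23  23  24  22  23  24  18  17  16   9 115 167 170 172 173 161 158 158 161 153
153 162 169 168 167 163 162 160 151 150 144 148 146 110  94  65  30  23  26  21  25  18  13  67  57  67  72 137 166 169 156 153 149 151 154 180 182
154 162 167 167 164 162 161 159 151 146 142 146 148 141 138  96  41  24  25  26  22  55 133 161 159 165 170 180 179 180 117 104 140 152 165 194 165
155 
[... 2699 characters left out ...]
 103  90  71  72  76  80  77  80  78  80  78  78  73 164 189 184 182 183 181 180 179 181 184 173 109  70  75
174 136 175 183 139 114  85  71  75  75  76  73  70 146 112  78  75  78  80  76  78  75  74 165 190 187 186 181 180 181 182 181 182 189 120  73  78
175  87 114 118  85  70  75  76  71  74  76  76 145 191 129  77  77  80  80  78  84  76  78 105 171 186 184 182 184 186 185 185 183 191 121  70  78
176  65  73  72  72  75  75 148 117  72  79  75 110 124  91  76  81  79  80  80  81  80  78  70 162 186 181 183 186 187 184 189 191 192 173 112  81
177  64  76  75  81  84  80 108  90  73  78  75  78  75  79  78  79  76  78  80  77  79  74  69 170 191 187 182 174 165 162 158 155 149 145 106  84
```

>>> carry_out(targets=[{"dp": [0,1,0],"yaw": 0},{"dp": [0,2,0],"yaw": 0},{"dp": [0,2,0],"yaw": 0}])

```text
clock: 9.28
eef_pos: [480.2, 163.9, 33.0]
tcp_rot: [-3.139, 0.0, 1.642]
contact_force: [-5.7, 0.6, 2.5]
opening: 0.999
grasp_force: 2.9
```

```bash
python3 - <<'E'
from h import *
dp([-62,1,33])
im=r.grab_frame("side");g=im.mean(2).astype(int)
for row in range(153,165): print(row,' '.join('%3d'%v for v in g[row,248:268]))
E
```

```text
clock 9.275 F [-5.7  0.6  2.5] dp [ 0.3  1.6 -0. ] yaw deg -0.1
153 130 122  92  45  23  28  25  22  19  17  68  78  52  65 127 162 169 159 150 151
154 149 141 140  75  19  23  25  20  34 128 160 164 166 167 182 183 180 117 105 142
155 152 152 169  93  29  36  27  18  98 166 181 180 183 183 182 181 184 101 118 159
156 168 171 179  92  40  97  62  20 117 168 178 177 174 178 179 182 167  84  96 157
157 176 177 182  96  28 100  74  19 125 196 191 179 180 180 178 180 177  97  73 170
158 173 178 184  96  20  99  71  21 133 216 223 191 179 176 179 180 181 110  79 130
159 178 178 184  94  35 103  71  21 103 162 171 150 168 177 176 178 182 172 110  81
160 177 179 184  97  41 102  68  23  76 113 130 158 174 176 178 179 182 139  86  66
161 179 178 187  95  38 103  72  20  71 116 157 177 181 182 181 180 180 167 161 107
162 179 181 184 120  59  99  67  32  94 159 179 179 179 182 178 178 180 185 190 116
163 176 179 181 119  59  98 106  99 136 174 183 182 178 176 175 176 181 184 184 171
164 179 181 166 108  63 102 123 110 139 175 182 180 179 179 179 176 178 180 182 190
```

Reaction force is 5.7 N and the ball is at its stop, so the toggle is on. I'll back off, rise, and cross to the far side of the guard.

>>> carry_out(targets=[{"dp": [0,-15,0],"yaw": 0},{"dp": [0,-45,0],"yaw": 0},{"dp": [0,-60,-30],"yaw": 0},{"dp": [0,-60,-85],"yaw": 0},{"dp": [0,-60,-140],"yaw": 0},{"dp": [0,-60,-195],"yaw": 0},{"dp": [0,-60,-235],"yaw": 0},{"dp": [0,-40,-237],"yaw": 0},{"dp": [0,10,-237],"yaw": 0},{"dp": [0,65,-237],"yaw": 0},{"dp": [0,120,-237],"yaw": 0},{"dp": [0,175,-237],"yaw": 0}])

```text
clock: 10.82
eef_pos: [657.7, 176.4, 268.2]
tcp_rot: [-3.141, 0.0, 1.642]
contact_force: [0.0, -0.0, 0.6]
opening: 1.002
grasp_force: 0.0
```

```bash
python3 -c "
from h import *
dp([180,1,118])
im=r.grab_frame('side')
print('lip',[im[int(p[1]+.5),int(p[0]+.5)] for p in proj('side',w(B,[92,0,166]))])
print(ray('top',o((425,140)),60),ray('top',o((190,120)),100))"
```

```text
clock 10.825 F [ 0.  -0.   0.6] dp [  1.   65.9 150.2] yaw deg -0.1
lip [array([246, 247, 239], dtype=uint8)]
[820.30791258 -58.75797917] [856.30731943 371.43741219]
```

>>> carry_out(targets=[{"dp": [1,40,0],"yaw": 0},{"dp": [1,66,0],"yaw": 0},{"dp": [1,66,40],"yaw": 0},{"dp": [1,66,90],"yaw": 0},{"dp": [1,66,130],"yaw": 0},{"dp": [1,66,150],"yaw": 0},{"dp": [1,66,150],"yaw": 0}])

```text
clock: 11.75
eef_pos: [720.8, 181.9, 118.1]
tcp_rot: [-3.139, 0.001, 1.642]
contact_force: [-0.2, -0.5, 0.3]
opening: 1.004
grasp_force: 0.0
```

>>> carry_out(targets=[{"dp": [0,-12,0],"yaw": 0},{"dp": [0,-20,0],"yaw": 0},{"dp": [0,-26,0],"yaw": 0},{"dp": [0,-32,-1],"yaw": 0},{"dp": [0,-38,-3],"yaw": 0},{"dp": [0,-44,-5],"yaw": 0},{"dp": [0,-50,-7],"yaw": 0},{"dp": [0,-50,-7],"yaw": 0}])

```text
clock: 12.75
eef_pos: [671.5, 178.6, 127.4]
tcp_rot: [3.142, -0.0, 1.642]
contact_force: [0.6, -0.8, -0.5]
opening: 1.001
grasp_force: 0.0
```

```bash
python3 - <<'E'
from h import *
dp([80,1,118])
im=r.grab_frame("side");g=im.mean(2).astype(int)
for row in range(112,166,2): print(row,' '.join('%3d'%v for v in g[row,246:306:2]))
E
```

```text
clock 12.75 F [ 0.6 -0.8 -0.5] dp [ -0.6 -48.3   9.4] yaw deg -0.1
112 166 158 152 161 165 162 158 163 162 155 149 149 148 146 159 155  88  20  25  22  58 136  36  24  28  24  24  23  22  23
114 165 161 153 161 165 162 162 165 163 154 152 150 149 146 155 158  67  24  25  37 157  53  36  20  43  19  22  25  29  23
116 164 160 151 159 165 163 161 166 163 157 151 150 150 145 154 162  27  19  24  95 105  30  27  29  62  25  23  18  26  24
118 163 160 154 156 165 165 164 166 163 158 154 155 151 148 155 150  19  26  26  52  25  23  25  19  24  16  54  11  11  91
120 159 162 157 152 162 165 160 166 163 157 152 157 149 145 151 160  19  24  23  51  40  26  19  22  20 130 166 142 151 148
122 158 156 157 151 164 165 166 167 165 155 154 156 150 148 156 160  41  25  24  35  40  24  17  62 121 153 157 155 152 147
124 157 162 155 154 164 165 165 170 165 158 156 158 152 143 155 157 112  17  23  24  28  15 111 156 149 148 157 159 152 149
126 154 158 159 154 162 167 162 167 165 159 155 158 154 147 153 155 159 140 127  17  24  55 157 152 149 149 153 158 151 151
128 152 156 158 153 161 165 163 170 164 1
[... 1614 characters left out ...]
  75 214 148 125 123 122 119 155 156 157 151 153 161 154 155 158 155 152 154 160
156 172 172 175 177 176 178 180 176 180 161 121 151 120 123 122 119 119 144 157 154 151 152 159 157 154 155 153 154 155 160
158 176 177 176 177 174 196 220 179 180 183  81 143 101 122 124 122 123 117 160 161 151 152 155 158 154 156 156 152 156 156
160 182 178 177 179 181 116 132 174 180 184  70 109  93  96 125 121 119 121  88 152 151 153 150 159 155 157 155 156 154 158
162 180 182 179 185 151 118 181 181 179 184 195  81 104  76 123 122 118 123  89 141 155 152 152 161 157 160 154 157 152 158
164 180 177 165 125 123 136 184 181 177 185 124  74 126  70 102 123 125 124 123 112 157 149 157 159 155 156 157 153 155 156
```

The guard follows the finger (lip column 290→281). I'll continue slowly past balance, then retreat.

>>> carry_out(targets=[{"dp": [0,-6,-1],"yaw": 0},{"dp": [0,-12,-2],"yaw": 0},{"dp": [0,-18,-3],"yaw": 0},{"dp": [0,-24,-4],"yaw": 0},{"dp": [0,-30,-5],"yaw": 0},{"dp": [0,-36,-5],"yaw": 0},{"dp": [0,-41,-5],"yaw": 0},{"dp": [0,-45,-5],"yaw": 0},{"dp": [0,-49,-5],"yaw": 0},{"dp": [0,-52,-5],"yaw": 0},{"dp": [0,-40,-5],"yaw": 0},{"dp": [0,-20,-5],"yaw": 0}])

```text
clock: 14.3
eef_pos: [652.9, 177.3, 132.4]
tcp_rot: [3.141, -0.0, 1.642]
contact_force: [1.2, 0.1, 0.1]
opening: 1.003
grasp_force: 0.0
```

>>> carry_out(targets=[{"dp": [0,15,0],"yaw": 0},{"dp": [0,35,-30],"yaw": 0},{"dp": [0,35,-80],"yaw": 0},{"dp": [0,35,-120],"yaw": 0},{"dp": [0,35,-120],"yaw": 0},{"dp": [0,35,-120],"yaw": 0}])

```text
clock: 15.05
eef_pos: [686.8, 179.5, 251.4]
tcp_rot: [-3.141, 0.0, 1.642]
contact_force: [-0.1, 0.3, -1.0]
opening: 1.002
grasp_force: 0.0
```

```bash
python3 - <<'E'
from h import *
dp([80,1,118])
im=r.grab_frame("side");i0=cv2.cvtColor(cv2.imread("pics/side0.png"),cv2.COLOR_BGR2RGB);i0=cv2.resize(i0,(512,384),interpolation=cv2.INTER_AREA)
d=np.abs(im.astype(int)-i0).mean(2)
print("guard region diff vs start",d[140:195,228:290].mean().round(1)); g=im.mean(2).astype(int)
for nm,a in(("jar/stamp/bowl",(195,330,230,230)),):print(nm,d[195:225,230:330].mean().round(1))
print("fan",d[235:290,225:290].mean(),"spatula",d[300:375,160:285].mean(),"mug",d[115:152,190:222].mean(),"brush",d[130:146,236:300].mean(),"notebook",d[320:384,290:370].mean())
print("lip px shut",[im[int(p[1]+.5),int(p[0]+.5)] for p in proj("side",w(B,[[-64,0,126],[0,0,100],[92,0,166]]))])
E
```

```text
clock 15.05 F [-0.1  0.3 -1. ] dp [ -0.4 -63.5 133.5] yaw deg -0.1
guard region diff vs start 2.9
jar/stamp/bowl 15.3
fan 45.70759906759907 spatula 17.649386666666665 mug 4.172297297297297 brush 3.235677083333333 notebook 2.292252604166667
lip px shut [array([246, 249, 242], dtype=uint8), array([246, 246, 238], dtype=uint8), array([182, 182, 173], dtype=uint8)]
```

The guard region matches the initial shut view. The differences at the fan box and the other areas on that side could be arm shadow, since nothing touched them.

```bash
python3 -c "
from rig import r
print(r.sign_off())"
```

```text
the job is handed in; nothing more can be done
None
```

The job is handed in at about 15 s of the 59 s. The toggle went to its on stop before I closed the guard, the guard fell shut, and the fingers came near only the kiln's guard and toggle. No verdict came back, the shut guard hides the toggle, and I didn't rule out arm shadow for the picture differences around the other box.

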